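# Leak-test a pipe coupling in the stores' screw press

### The job

Leak-test the grey pipe coupling that stands in the blue screw press: wind the four-armed star handle clockwise until the pressure plate meets the coupling, then about a quarter turn more, so that it seals without being over-tightened. Then swing the red spring-return air lever round to its stop, hold it there for about two seconds and let it spring back. Leave the coupling clamped, and do not knock over or shift the other things on the bench.

Things in the scene. Friction and masses are not known exactly. Their poses are not given: they have to be found in the camera images.
- press: Two-column screw press, fixed. Origin on the bench, below the screw axis; z up, y from column to column. Blue base 170 x 230 x 25 mm (x, y, z); rubber seat 88 mm wide on it, top at z 30 mm. Columns 24 mm thick at y +-92 mm; blue crosshead 55 x 230 mm at z 174 to 206 mm, nuts on it up to z 218 mm. Only the screw and star handle rise above that. Yaw varies by 0.3 rad.
- star_hub (a point): Centre of the star handle: on the upright screw axis, at mid-height of its 4 level spokes (270 to 275 mm up at the start, sinking 12 mm a turn). x and y lie along spokes and turn with it. Hub 48 mm wide, 20 mm below to 22 mm above this point. Spokes 90 degrees apart, 12 mm thick, bare 24 to 76 mm from the axis; balls 24 mm wide at 88 mm. 35 mm clear below the spokes.
- star (a joint): Turn of the star handle, rad; grows clockwise seen from above, which lowers the plate 12 mm per full turn. Even friction 0.22 N m (3 N at the spokes); stays where it is left, also when clamped. The plate meets the coupling at a reading of about 7.3; the start is 2 to 5 rad short of that. A quarter turn past contact is 8.9.
- plate_face (a point): Middle of the rubber underside of the round pressure plate (88 mm wide) under the crosshead, on the screw axis. It meets the coupling's top 110 mm above the bench.
- plate (a joint): How far the springs behind the pressure plate are squeezed, m: 0 while it hangs free, about 0.003 a quarter turn past contact (12 N per mm); above 0.006 is over-tightened; hard stop at 0.010.
- coupling: The coupling under test: loose grey plastic pipe sleeve upright on the press's rubber seat, 80 mm tall, 66 mm wide at its two beaded mouths, bore 53 mm, 70 g. Origin at the centre of its underside, z up.
- air_valve: Brass hand valve with gauge on a fixed pedestal; yaw varies by 0.3 rad. Origin on the bench under the lever's pivot. Foot 85 x 85 x 10 mm; valve and grey spring housing (46 mm wide) under the lever up to z 126 mm; gauge (68 mm wide, top at z 150 mm) and outlet pipe on its +x side, out to 100 mm. Clear on its -x and -y sides, where the lever swings.
- lever_pivot (a point): Pivot of the air lever: on its upright axis, at mid-height of the handle, 133 mm above the bench. Axes turn with the lever: -x along the handle, z up.
- lever_grip (a point): Point on the axis of the lever's red round handle, 100 mm from the pivot. Handle level, 18 mm thick, red from 50 to 139 mm from the pivot; nothing lies beneath its outer 80 mm but the bench.
- air_lever (a joint): Swing of the air lever, rad: 0 at rest, along the valve's -x axis (towards the robot); swings level, anticlockwise seen from above, to a stop at 1.57, along the valve's -y axis. A spring returns it when let go: 2 N at the red handle to start it, 8 N to hold it at the stop. The gauge needle rises with it.
- spare_coupling: Bystander: a second loose coupling like the one under test, standing on the bench right of the press. Origin at the centre of its underside, z up.
- elbow_a: Bystander: loose grey pipe elbow lying on the bench left of the press, about 100 mm across, 58 mm high. Origin under the bend.
- elbow_b: Bystander: loose grey pipe elbow like the other, right of the valve.
- spray: Bystander: blue bottle of leak-finding fluid, 48 mm wide, 150 mm tall, beyond and right of the valve. Origin at the centre of its underside, z up.
- cap_red: Bystander: red pipe cap, 60 mm wide, 28 mm high, to the left. Origin at the centre of its underside.
- cap_yellow: Bystander: yellow pipe cap, 60 mm wide, 28 mm high, to the left. Origin at the centre of its underside.
- spanner: Bystander: steel spanner 170 mm long lying flat near the robot. Origin under its middle.

How it is judged:
By the outcome, as a careful person would: the job done as asked, in the order asked, and still so for the second after the job is handed in, with the robot touching nothing.
It also fails if it takes over 70 s, if anything falls off the work surface, if the arm or the gripper's body presses on something with over 40 N, if the wrist force passes 120 N, or if a joint passes its speed limit or range.

### The arm

A 7-joint arm with a two-finger parallel gripper is mounted at the origin on the work surface. World frame = base frame: x ahead of the robot, y to its left, z up, the work surface at z = 0. Lengths are in mm, angles in rad, forces in N, time in s.
With the tool pointing down it reaches from about 400 to 875 mm from the base axis. Payload 4.4 kg.
Tool frame: the origin (TCP) lies midway between the tips of the shut fingers; the grasp point (between the pads) lies 19 mm behind it (ctrl.grip_point_offset is the distance from the TCP to the grasp point, in mm); z points along the fingers, y is the direction in which the jaws open and shut (so a half turn about z gives the same grasp; the last joint's range is limited). The gripper opens to 85 mm and grips with 20 to 120 N. Pads are 22 mm wide; open, the fingers measure 114 mm over their backs; the gripper's body (76 mm by 85 mm) begins 54 mm behind the grasp point. The pads swing forward as they close: fully open they stand 13 mm farther back than shut.
Start: joints at [1.13, 0.628, 0.038, 1.517, -0.027, 0.996, -0.02], TCP at [237.984, -604.881, 231.313] pointing down, gripper open.
Joint ranges: [-3.06, 3.06], [-0.37, 2.12], [-1.25, 1.32], [0.18, 2.47], [-1.1, 4.24], [0.23, 1.98], [-2.94, 2.94]. Speed limits (rad/s): [2.57, 2.57, 3.14, 3.14, 3.14, 3.14, 3.14].

### API

Orientations are given as [roll, pitch, yaw] about the fixed x, y, z axes, in that order (R = Rz(yaw) Ry(pitch) Rx(roll)).
In Python, from cell import ctrl, imaging, models gives the robot as it stands. The module is installed in compiled form; this text tells all that it offers.
- The arm moves only by the tool drive_tool, never from a script. Its argument "deltas" is text: rows parted by semicolons, each of 5 numbers parted by spaces: the shift along the tool's x, y, z in m, then the turn about the tool's z in degrees, then the finger opening in m, from 0 to 0.0854. A call has 1 to 12 rows; each row is the pose to reach, as a shift and turn from the pose commanded when the call began, along the tool's axes at that moment; what a row does not reach only later rows make up. A row lasts 1/8 s, in which the tool goes at most 62.5 mm and 10.7 degrees, less where a joint would pass 70% of its speed; a pose out of reach is approached as far as the arm can. A call with a gripper value outside its range is refused whole. The fingers move at their own pace and stop on an object; the grip force is fixed at half the most. Time passes only in rows, so rows that repeat a pose let the fingers close. It gives the time, the measured TCP pose, the force and the opening at its end, in the units of the state.
- ctrl.read_state(): the state, without advancing time (a new reading comes with each control period).
- imaging.get_image(name): name is "scene" or "top" or "wrist"; returns a dict with "color" (420x560x3 uint8, red, green, blue), "range_z" (420x560 float32, mm along the optical axis (not along the pixel's ray), 0 where there is no reading), "vfov" (degrees; the focal length in pixels is half the picture's height over the tangent of half this angle, whatever the lens; pixels are square), "cx", "cy" (the principal point, pixels), "extrinsics" (4x4, takes a point from camera to world coordinates). Camera axes: x right, y down, z forward; pixel columns grow to the right and rows downward; lengths in mm; the calibration is good to about 2 mm. A picture is of the moment at which its call begins.
- ctrl.finish_job(): hands the job in, once; it reports no verdict.
Trained networks look in a picture, given as the dict that the camera call returned (one of the last four; its "shot" number tells which), for a name from the list of things; names that differ only in an ending like _2 or _b are one class to them, and where a whole thing is asked for, a point or a joint stands for the part that bears it (a point fixed in the world has none). Each returns a list of dicts, best first, with "score" (0 to 1); they miss things now and then, are a little off and sometimes report something else, mostly with a low value. They report only what shows in the picture. A call takes as long as a camera call.
- models.spot_in(picture, thing): "point" ([column, row] in pixels, amid what is visible of it).
- models.landmark_of(picture, thing): "point" ([column, row] in pixels: a listed point, or the origin of a listed thing).
The state is a dict: "clock": time; "qpos": joint angles; "qd": joint speeds; "tau": joint torques, N m; "eef_pos": TCP position; "tool_rot": TCP orientation; "force": force on the tool from outside, world axes, zero at the start; "torque": the same for the moment, N m; "width": finger opening in mm.
Only numpy, scipy, OpenCV 4.12 (cv2) and the standard library are available. Lean on these libraries where they do the work, as an engineer would, in place of code of your own. Each camera call takes 0.05 s, during which the arm holds its last target.

## Working session

There is one attempt and no reset: what is moved stays moved. The work goes in short steps, Python scripts to look and compute and a tool call to move; the robot and the scene stay as the last step left them, time stands still between calls to the robot, and variables do not carry over. Pictures are saved under pics/ and viewed, and the job is handed in when it is done.

Besides the shell and the picture viewer there is one more tool, called after "Request:" as a command line: name --argument value ..., lists and objects as JSON in quotes. drive_tool: Moves the arm, as the interface text tells. Its arguments: {"type":"object","properties":{"deltas":{"type":"string"}},"required":["deltas"]}

```bash
mkdir -p pics; cat > h.py <<'E'
import numpy as np, cv2
from cell import ctrl, imaging, models
def save(im,n): cv2.imwrite('pics/'+n+'.png',im['color'][:,:,::-1])
def px2w(im,p,d=None,z=None):
    H=im['color'].shape[0]; f=H/2/np.tan(np.radians(im['vfov'])/2)
    E=np.array(im['extrinsics']); r=np.array([(p[0]-im['cx'])/f,(p[1]-im['cy'])/f,1.])
    if z is not None:
        rw=E[:3,:3]@r; d=(z-E[2,3])/rw[2]
    elif d is None:
        c,w=int(round(p[0])),int(round(p[1])); a=im['range_z'][w-2:w+3,c-2:c+3]; d=np.median(a[a>0])
    return E[:3,:3]@(r*d)+E[:3,3]
def w2px(im,P):
    H=im['color'].shape[0]; f=H/2/np.tan(np.radians(im['vfov'])/2)
    E=np.array(im['extrinsics']); q=E[:3,:3].T@(np.asarray(P,float)-E[:3,3])
    return q[0]/q[2]*f+im['cx'],q[1]/q[2]*f+im['cy']
E
python3 - <<'E'
from h import *
s=ctrl.read_state(); print({k:np.round(v,3) for k,v in s.items()}, ctrl.grip_point_offset)
for n in ['scene','top','wrist']:
    im=imaging.get_image(n); save(im,n+'0'); print(n,np.round(im['extrinsics'],2).tolist(),im['vfov'],im['cx'],im['cy'])
    for t in ['press','star_hub','plate_face','coupling','air_valve','lever_pivot','lever_grip','spray','elbow_b','spare_coupling']:
        r=models.landmark_of(im,t)
        for q in r[:1]: print(t,np.round(q['point']),round(q['score'],2),np.round(px2w(im,q['point'])))
E
```

```text
{'clock': np.float64(0.0), 'qpos': array([ 1.13 ,  0.629,  0.038,  1.518, -0.027,  0.996, -0.02 ]), 'qd': array([-0.   , -0.   , -0.   , -0.001,  0.   ,  0.001, -0.001]), 'tau': array([-1.0000e-03, -5.6341e+01,  1.2260e+00, -1.9345e+01,  1.1000e-02,
        1.0000e-02,  0.0000e+00]), 'eef_pos': array([ 237.74 , -604.292,  230.41 ]), 'tool_rot': array([-3.14 ,  0.   ,  0.375]), 'force': array([ 0.127,  1.123, -0.388]), 'torque': array([ 0.003,  0.031, -0.053]), 'width': np.float64(85.112)} 18.700000000000003
scene [[-0.86, 0.33, -0.4, 1058.42], [0.52, 0.52, -0.68, 874.55], [-0.02, -0.79, -0.62, 1013.3], [0.0, 0.0, 0.0, 1.0]] 53.57099152976662 275.1542181378569 211.63705381414272
press [297. 275.] 0.95 [542. 117.  39.]
star_hub [304. 211.] 0.9 [521. 117. 288.]
plate_face [301. 254.] 0.65 [531. 121. 129.]
coupling [304. 274.] 0.81 [525. 132.  45.]
air_valve [242. 231.] 0.88 [ 586. -179.   26.]
lever_pivot [237. 206.] 0.52 [ 589. -195.  131.]
lever_grip [267. 196.] 0.52 [ 473. -181.  138.]
spray [186. 216.] 0.61 [ 723. -381.   21.]
elbow_b [343. 305.] 0.57 [503. 300.  55.]
spare_coupling [261. 256.] 0.81 [587. -34.  22.]
top [[0.03, -0.99, 0.12, 391.56], [-1.0, -0.03, -0.0, -10.41], [0.01, -0.12, -0.99, 1324.93], [0.0, 0.0, 0.0, 1.0]] 50.74790433402459 273.6748222436014 208.28082059080478
press [235. 221.] 0.95 [490.  84. 203.]
star_hub [225. 207.] 0.97 [513.  99. 293.]
plate_face [231. 218.] 0.62 [491.  87. 276.]
coupling [177. 232.] 0.57 [468. 271.   5.]
air_valve [334. 199.] 0.89 [ 563. -179.  126.]
lever_pivot [340. 197.] 0.58 [ 570. -194.  136.]
lever_grip [335. 230.] 0.92 [ 479. -181.  140.]
spray [404. 158.] 0.67 [ 693. -384.   90.]
elbow_b [176. 230.] 0.88 [474. 268.  37.]
spare_coupling [286. 203.] 0.79 [565. -53.   1.]
wrist [[0.37, -0.88, -0.29, 311.34], [-0.93, -0.35, -0.11, -575.47], [-0.0, 0.31, -0.95, 373.88], [0.0, 0.0, 0.0, 1.0]] 67.57884869403894 282.40604126763395 207.94560232534405
```

```bash
python3 -c "
import cv2
for n in ['scene0','top0']:
    a=cv2.imread(f'pics/{n}.png'); a=a[100:360,130:450]; cv2.imwrite(f'pics/{n}c.png',cv2.resize(a,None,fx=2.3,fy=2.3,interpolation=cv2.INTER_CUBIC))"
```

```text
(no output)
```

View pics/scene0c.png

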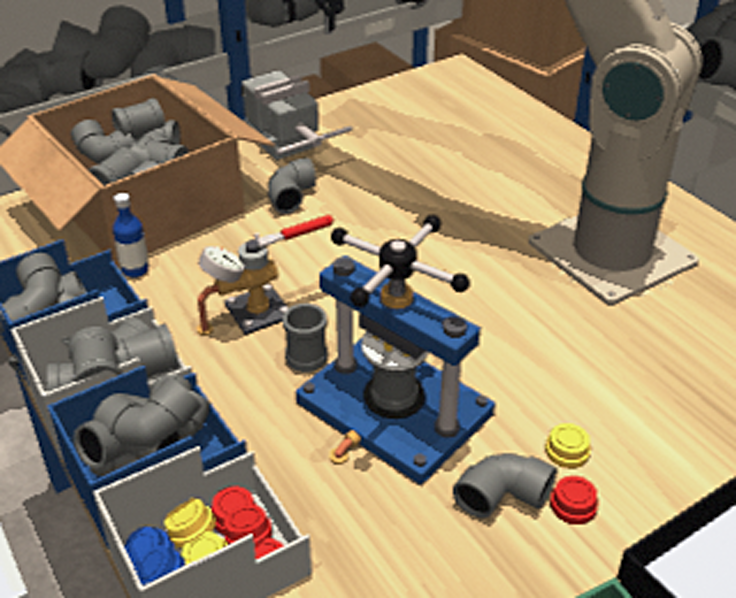

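View pics/top0c.png

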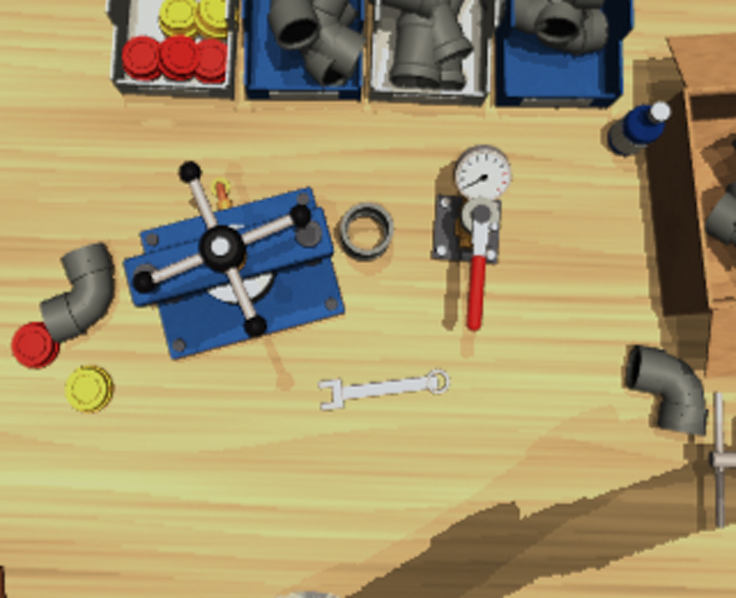

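```bash
cat > meas.py <<'E'
from h import *
def cloud(im):
    H,W=im['range_z'].shape; f=H/2/np.tan(np.radians(im['vfov'])/2)
    u,v=np.meshgrid(np.arange(W),np.arange(H)); d=im['range_z'].astype(float)
    E=np.array(im['extrinsics']); P=np.stack([(u-im['cx'])/f*d,(v-im['cy'])/f*d,d],-1)@E[:3,:3].T+E[:3,3]
    P[d<=0]=np.nan; return P
def star(im,c0=(515,102),show=True):
    P=cloud(im); C=im['color'].astype(int); xy=P[...,:2]; z=P[...,2]
    r=np.hypot(xy[...,0]-c0[0],xy[...,1]-c0[1])
    # crosshead top: blue pixels near 206
    blue=(C[...,2]>C[...,0]+40)&(r<140)&(z>190)&(z<225)
    ch=z[blue]; print('crosshead z',np.median(ch),blue.sum())
    q=xy[blue]; 
    if blue.sum()>50:
        rect=cv2.minAreaRect(q.astype(np.float32)); print('crosshead rect',rect)
    m=(z>250)&(z<310)&(r<115)
    hub=(r<20)&(z>280); print('hub top z',np.nanmedian(z[hub]),hub.sum(),xy[hub].mean(0) if hub.any() else None)
    pts=P[m]; 
    return P,pts
E
python3 - <<'E'
from meas import *
im=imaging.get_image('top')
P,pts=star(im)
# fit cross: center + angle
from scipy.optimize import minimize
def cost(p,pts):
    d=pts[:,:2]-p[:2]; a=np.arctan2(d[:,1],d[:,0])-p[2]; r=np.hypot(*d.T); k=(r>30)
    a=(a+np.pi/4)%(np.pi/2)-np.pi/4
    return np.mean(np.minimum(np.abs(r*np.sin(a))[k],20)**2)+ 0
best=min((minimize(cost,[515,102,a0],args=(pts,),method='Nelder-Mead') for a0 in np.arange(0,1.57,.2)),key=lambda o:o.fun)
print(best.x,np.degrees(best.x[2])%90,best.fun,len(pts))
c=best.x[:2]; d=pts[:,:2]-c; r=np.hypot(*d.T)
print('ball z top',[np.round(np.percentile(pts[(r>80)&(r<95),2],q),1) for q in (50,90)],'spoke',np.median(pts[(r>35)&(r<70),2]),np.percentile(pts[(r>35)&(r<70),2],90))
C=im['color'].astype(int); red=(C[...,0]>120)&(C[...,1]<70)&(P[...,1]<-100)&(P[...,1]>-260)&(P[...,2]>120)&(P[...,2]<160)
q=P[red]; print(red.sum(),q.min(0),q.max(0),q.mean(0)); print(cv2.fitLine(q[:,:2].astype(np.float32),cv2.DIST_HUBER,0,.01,.01).ravel())
im=imaging.get_image('top')
for t in ['star_hub','lever_pivot','lever_grip','air_valve','press']:
    for k in models.landmark_of(im,t)[:2]: print(t,k, [np.round(px2w(im,k['point'],z=zz),1) for zz in (0,133,273)])
E
```

```text
crosshead z 205.25718420788155 1038
crosshead rect ((514.5693969726562, 98.77025604248047), (54.86796569824219, 227.28671264648438), 16.687084197998047)
hub top z 288.95158229188064 220 [514.58057566 101.60915027]
[5.13562507e+02 9.88495904e+01 4.37094485e-01] 25.043669222890117 22.251479859118824 1074
ball z top [np.float64(279.6), np.float64(283.1)] spoke 275.39454301470573 278.18505955084174
191 [ 443.36510979 -195.18078638  133.00911628] [ 529.5866617  -175.93192529  146.77559238] [ 486.92681001 -185.09249272  140.48614981]
[ 9.9809730e-01 -6.1658874e-02  4.8680624e+02 -1.8487712e+02]
star_hub {'point': [225.9, 208.8], 'score': 0.9} [array([543.1, 128.2,   0. ]), array([527.9, 114.3, 133. ]), array([511.9,  99.6, 273. ])]
lever_pivot {'point': [337.1, 192.9], 'score': 0.62} [array([ 601.1, -206.3,   -0. ]), array([ 580. , -186.6,  133. ]), array([ 557.9, -165.9,  273. ])]
lever_grip {'point': [331.1, 229.5], 'score': 0.7} [array([ 489.6, -189.4,    0. ]), array([ 479.7, -171.5,  133. ]), array([ 469.4, -152.6,  273. ])]
air_valve {'point': [331.1, 199.9], 'score': 0.57} [array([ 579.2, -188.4,    0. ]), array([ 560.3, -170.5,  133. ]), array([ 540.5, -151.7,  273. ])]
press {'point': [234.5, 218.6], 'score': 0.88} [array([514.3, 101.2,   0. ]), array([501.9,  90. , 133. ]), array([489. ,  78.2, 273. ])]
press {'point': [174.3, 232.3], 'score': 0.4} [array([468.1, 279.4,   0. ]), array([460.4, 250.3, 133. ]), array([452.3, 219.7, 273. ])]
```

Request:
drive_tool --deltas "0 0 -0.06 -5 0.085; 0.02 -0.02 -0.11 -10 0.085; 0.06 -0.07 -0.11 -20 0.085; 0.1 -0.11 -0.11 -30 0.085; 0.14 -0.15 -0.11 -40 0.085; 0.18 -0.19 -0.11 -50 0.085; 0.22 -0.24 -0.11 -60 0.085; 0.26 -0.28 -0.11 -70 0.085; 0.3 -0.32 -0.11 -80 0.085; 0.34 -0.37 -0.11 -90 0.085; 0.38 -0.41 -0.11 -100 0.085; 0.42 -0.45 -0.11 -110 0.085"

```text
clock: 3.5
eef_pos: [464.7, -30.7, 341.8]
tool_rot: [3.141, 0.001, 2.3]
force: [1.5, -0.8, -0.3]
width: 85.2
```

```bash
cat > go.py <<'E'
import sys
from h import *
def go(x,y,z,yawdeg=None):
    s=ctrl.read_state(); p=s['eef_pos']; w=s['tool_rot'][2]
    d=np.array([x,y,z])-p
    dx=np.cos(w)*d[0]+np.sin(w)*d[1]; dy=np.sin(w)*d[0]-np.cos(w)*d[1]
    print('clock',round(s['clock'],2),'pos',np.round(p,1),'rpy',np.round(np.degrees(s['tool_rot']),1),'q',np.round(s['qpos'],2),'shift m',np.round([dx/1e3,dy/1e3,-d[2]/1e3],4), 'turn',None if yawdeg is None else round(np.degrees(w)-yawdeg,1))
    print('force',np.round(s['force'],1),'torque',np.round(s['torque'],3))
if __name__=='__main__': go(*map(float,sys.argv[1:]))
E
python3 go.py 514 99.5 340 250
```

```text
clock 3.5 pos [464.7 -30.7 341.8] rpy [1.800e+02 1.000e-01 1.318e+02] q [ 0.48  0.28 -0.61  1.84  0.18  1.08  0.53] shift m [0.0642 0.1236 0.0018] turn -118.2
force [ 1.5 -0.8 -0.3] torque [-0.047 -0.049  0.016]
```

Request:
drive_tool --deltas "0.01 0.02 0 -10 0.085; 0.02 0.04 0 -20 0.085; 0.03 0.06 0 -30 0.085; 0.04 0.08 0 -40 0.085; 0.05 0.1 0 -50 0.085; 0.064 0.123 0 -60 0.085; 0.064 0.123 0 -70 0.085; 0.064 0.123 0 -80 0.085; 0.064 0.123 0 -90 0.085; 0.064 0.123 0 -100 0.085; 0.064 0.123 0 -110 0.085; 0.064 0.123 0 -118 0.085"

```text
clock: 5.0
eef_pos: [513.9, 96.8, 341.3]
tool_rot: [-3.141, -0.0, -1.925]
force: [0.1, -0.5, 0.4]
width: 84.9
```

```bash
python3 go.py 514 99.5 340 250; python3 - <<'E'
from meas import *
im=imaging.get_image('wrist'); save(im,'w1'); np.savez('w1.npz',**{k:im[k] for k in im if k!='shot'})
P,pts=star(im,(514,99.5))
from scipy.optimize import minimize
def cost(p,pts):
    d=pts[:,:2]-p[:2]; a=np.arctan2(d[:,1],d[:,0])-p[2]; r=np.hypot(*d.T); k=(r>30)
    a=(a+np.pi/4)%(np.pi/2)-np.pi/4
    return np.mean(np.minimum(np.abs(r*np.sin(a))[k],20)**2)
pts=pts[pts[:,2]<292]
best=min((minimize(cost,[514,99.5,a0],args=(pts,),method='Nelder-Mead') for a0 in np.arange(0,1.57,.2)),key=lambda o:o.fun)
print(best.x,np.degrees(best.x[2])%90,best.fun,len(pts))
E
```

```text
clock 5.0 pos [513.9  96.8 341.3] rpy [-180.    -0.  -110.3] q [ 0.49  0.53 -1.14  1.69  0.5   1.25  2.02] shift m [-0.0026  0.0009  0.0013] turn -360.3
force [ 0.1 -0.5  0.4] torque [ 0.055  0.005 -0.005]
crosshead z 205.73166775554165 7433
crosshead rect ((514.66015625, 100.27338409423828), (55.00852966308594, 228.4211883544922), 16.773691177368164)
hub top z 420.41232652941693 8607 [510.67519616  90.35035899]
[514.10758327  98.52930851   2.00913968] 25.115223896510784 20.43830507694905 11274
```

View pics/w1.png

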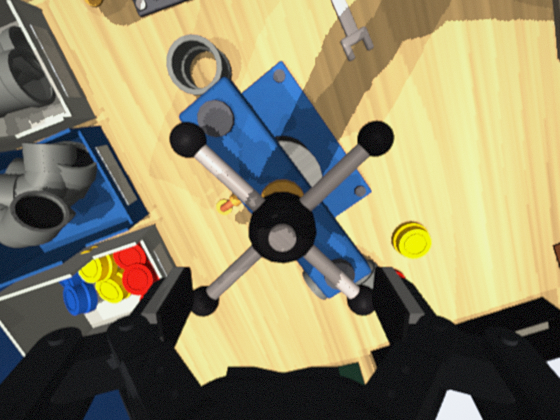

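```bash
cat > hh.py <<'E'
from meas import *
def heights(im,c,a):
    P=cloud(im); C=im['color'].astype(int)
    d=P[...,:2]-c; r=np.hypot(d[...,0],d[...,1]); z=P[...,2]
    th=np.arctan2(d[...,1],d[...,0])-a; th=(th+np.pi/4)%(np.pi/2)-np.pi/4; off=np.abs(r*np.sin(th))
    ok=(z>240)&(z<305)
    sp=ok&(r>32)&(r<70)&(off<3); print('spoke ctr top z: med %.2f p75 %.2f n %d'%(np.median(z[sp]),np.percentile(z[sp],75),sp.sum()))
    for k in range(4):
        t=a+k*np.pi/2; b=c+88*np.array([np.cos(t),np.sin(t)]); m=ok&(np.hypot(P[...,0]-b[0],P[...,1]-b[1])<5)
        if m.sum()>5: print(' ball %d top p50 %.2f p90 %.2f n %d'%(k,np.median(z[m]),np.percentile(z[m],90),m.sum()))
    for r0,r1 in ((0,8),(8,14),(14,20)):
        m=ok&(r>=r0)&(r<r1); print(' hub r%d-%d z med %.2f'%(r0,r1,np.median(z[m])))
    blue=(C[...,2]>C[...,0]+40)&(r<130)&(z>190)&(z<213); print(' crosshead %.2f'%np.median(z[blue]))
E
python3 - <<'E'
from hh import *
im=dict(np.load('w1.npz'))
heights(im,np.array([514.3,99.5]),np.radians(25.1))
E
```

```text
spoke ctr top z: med 276.82 p75 277.29 n 1778
 ball 0 top p50 282.44 p90 283.37 n 123
 ball 1 top p50 282.47 p90 283.54 n 127
 ball 2 top p50 282.61 p90 283.54 n 203
 ball 3 top p50 282.39 p90 283.23 n 204
 hub r0-8 z med 293.11
 hub r8-14 z med 289.36
 hub r14-20 z med 288.56
 crosshead 205.73
```

```bash
cat > pl.py <<'E'
from hh import *
def plate(im,c):
    P=cloud(im); C=im['color'].astype(int); d=P[...,:2]-c; r=np.hypot(d[...,0],d[...,1]); z=P[...,2]
    m=(r<60)&(z>95)&(z<160)
    h,e=np.histogram(z[m],np.arange(95,161,2)); print([(int(a),int(b)) for a,b in zip(e,h) if b>8])
    w=m&(C.min(-1)>120); print('plate white n',w.sum(),'z p25/50/75',np.round(np.percentile(z[w],[25,50,75]),2) if w.sum() else '', 'rmax',r[w].max() if w.sum() else '')
    return m
if __name__=='__main__':
    im=dict(np.load('w1.npz')); plate(im,np.array([514.3,99.5]))
E
python3 pl.py
```

```text
[(127, 382), (129, 456), (131, 11)]
plate white n 806 z p25/50/75 [128.59 129.12 129.57] rmax 45.16821805658778
```

Request:
drive_tool --deltas "-0.003 0.001 0.02 0 0.085; -0.003 0.001 0.05 0 0.085; -0.003 0.001 0.08 0 0.085; -0.003 0.001 0.102 0 0.085; -0.003 0.001 0.102 0 0.085"

```text
clock: 5.68
eef_pos: [513.1, 99.5, 238.1]
tool_rot: [3.139, -0.002, -1.931]
force: [-0.2, -0.2, -0.2]
width: 85.2
```

```bash
python3 go.py 514.3 99.5 239 250; python3 - <<'E'
from h import *
im=imaging.get_image('wrist'); save(im,'w2')
E
```

```text
clock 5.67 pos [513.1  99.5 238.1] rpy [ 1.799e+02 -1.000e-01 -1.106e+02] q [ 0.41  0.63 -1.04  1.84  0.63  1.05  1.9 ] shift m [-0.0004 -0.0011 -0.0009] turn -360.6
force [-0.2 -0.2 -0.2] torque [ 0.011 -0.027 -0.08 ]
```

View pics/w2.png

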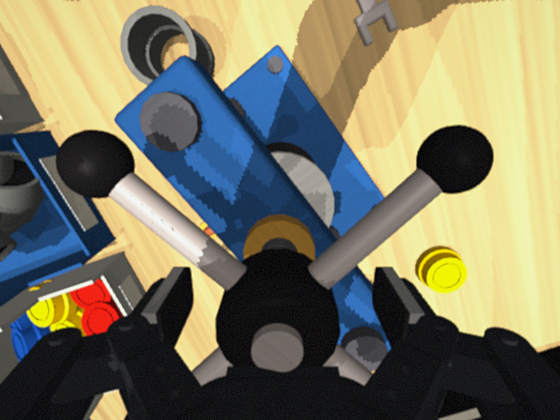

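Request:
drive_tool --deltas "0 -0.001 0 8 0.085; 0 -0.001 0 16 0.085; 0 -0.001 0 24 0.085; 0 -0.001 0 32 0.085; 0 -0.001 0 40 0.085; 0 -0.001 0 48 0.085; 0 -0.001 0 56 0.085"

```text
clock: 6.6
eef_pos: [515.7, 100.3, 240.5]
tool_rot: [3.141, 0.003, -2.911]
force: [0.9, 0.5, -3.5]
width: 84.9
```

```bash
python3 go.py 514.3 99.5 239 220; python3 - <<'E'
from h import *
im=imaging.get_image('wrist'); save(im,'w3')
E
```

```text
clock 6.6 pos [515.7 100.3 240.5] rpy [ 1.800e+02  1.000e-01 -1.668e+02] q [ 0.27  0.53 -0.78  1.84  0.46  0.95  1.1 ] shift m [ 0.0016 -0.0004  0.0015] turn -386.8
force [ 0.9  0.5 -3.5] torque [ 0.06  -0.148  0.19 ]
```

View pics/w3.png

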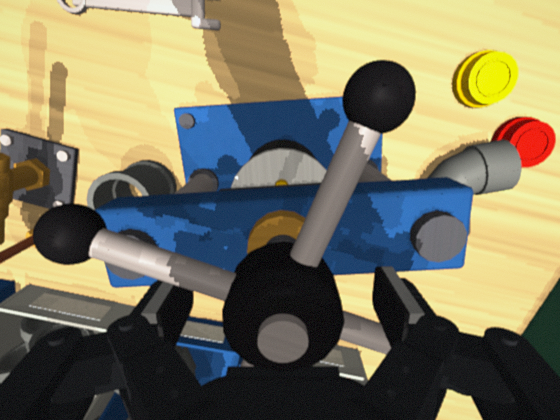

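Request:
drive_tool --deltas "0.0015 0 0.001 10 0.085; 0.0015 0 0.001 20 0.085; 0.0015 0 0.001 30 0.085; 0.0015 0 0.002 40 0.085; 0.0015 0 0.002 50 0.085; 0.0015 0 0.002 60 0.085; 0.0015 0 0.003 70 0.085; 0.0015 0 0.003 80 0.085; 0.0015 0 0.003 90 0.085; 0.0015 0 0.004 100 0.085; 0.0015 0 0.004 106 0.085; 0.0015 0 0.004 106 0.085"

```text
clock: 8.15
eef_pos: [514.5, 100.5, 236.7]
tool_rot: [3.139, -0.001, 1.53]
force: [0.9, 1.1, 0.8]
width: 84.9
```

```bash
cat > tr.py <<'E'
from pl import *
from scipy.optimize import minimize
def track(name,c=np.array([514.3,99.5])):
    im=imaging.get_image('wrist'); save(im,name); P=cloud(im); d=P[...,:2]-c; r=np.hypot(d[...,0],d[...,1]); z=P[...,2]
    C=im['color'].astype(int)
    balls=(r>76)&(r<101)&(z>245)&(z<290); spk=(r>30)&(r<74)&(z>250)&(z<282)&(C.max(-1)>90)
    m=balls|spk; th=np.arctan2(d[...,1],d[...,0])[m]; rr=r[m]
    f=lambda a: np.sum(np.minimum(np.abs(rr*np.sin((th-a+np.pi/4)%(np.pi/2)-np.pi/4)),15))
    A=np.radians(np.arange(0,90,.25)); a=A[np.argmin([f(x) for x in A])]
    print('spoke angle mod90',np.degrees(a)); heights(im,c,a); plate(im,c)
E
python3 go.py 514.3 99.5 237 -21; python3 -c "
from tr import *
track('w4')"
```

```text
clock 8.15 pos [514.5 100.5 236.7] rpy [ 1.798e+02 -1.000e-01  8.760e+01] q [-0.06  0.45 -0.27  1.86  0.16  0.85 -0.45] shift m [-0.001  -0.0002 -0.0003] turn 108.6
force [0.9 1.1 0.8] torque [ 0.115 -0.168 -0.008]
spoke angle mod90 64.25
spoke ctr top z: med 272.19 p75 272.61 n 3173
 ball 0 top p50 277.76 p90 278.76 n 838
 ball 1 top p50 277.97 p90 278.70 n 561
 ball 3 top p50 276.04 p90 276.82 n 32
 hub r0-8 z med 288.43
 hub r8-14 z med 284.69
 hub r14-20 z med 284.10
 crosshead 205.76
[(121, 25), (123, 422), (125, 95)]
plate white n 528 z p25/50/75 [123.89 124.36 124.82] rmax 47.52620655925697
```

View pics/w4.png

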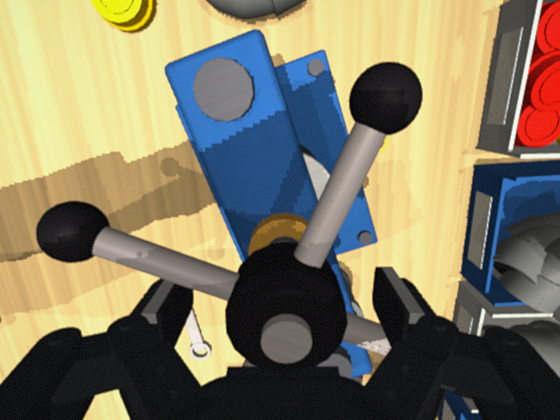

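Request:
drive_tool --deltas "-0.001 0 0 10 0.085; -0.001 0 0 20 0.085; -0.001 0 0.001 30 0.085; -0.001 0 0.001 40 0.085; -0.001 0 0.001 50 0.085; -0.001 0 0.002 60 0.085; -0.001 0 0.002 70 0.085; -0.001 0 0.002 70 0.085"

```text
clock: 9.2
eef_pos: [514.6, 99.7, 234.0]
tool_rot: [-3.141, -0.003, 0.309]
force: [2.5, 1.7, 0.4]
width: 84.9
```

```bash
python3 go.py 514.3 99.5 236 -21; python3 -c "
from tr import *
track('w5')"
```

```text
clock 9.2 pos [514.6  99.7 234. ] rpy [-180.    -0.2   17.7] q [-0.29  0.44  0.06  1.87 -0.04  0.83 -1.47] shift m [-0.0003  0.0001 -0.002 ] turn 38.7
force [2.5 1.7 0.4] torque [ 0.292 -0.65   0.137]
spoke angle mod90 84.75
spoke ctr top z: med 269.88 p75 270.32 n 3236
 ball 0 top p50 275.59 p90 276.40 n 595
 ball 2 top p50 274.90 p90 275.80 n 15
 ball 3 top p50 275.43 p90 276.44 n 853
 hub r0-8 z med 286.25
 hub r8-14 z med 282.50
 hub r14-20 z med 281.88
 crosshead 205.69
[(115, 11), (117, 22), (119, 22), (121, 277), (123, 2114), (125, 108), (133, 27), (135, 66), (137, 50), (139, 67), (141, 65), (143, 57), (145, 77), (147, 29)]
plate white n 2503 z p25/50/75 [123.4  123.86 124.33] rmax 47.432640105334386
```

View pics/w5.png

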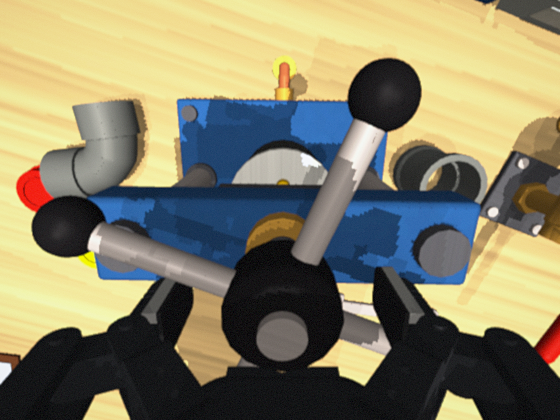

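Request:
drive_tool --deltas "0 0 0 10 0.085; 0 0 0 20 0.085; 0 0 0 30 0.085; 0 0 0 38 0.085; 0 0 0 38 0.085; 0 0 0 38 0.085"

```text
clock: 10.0
eef_pos: [512.9, 98.1, 233.2]
tool_rot: [3.141, 0.001, -0.355]
force: [1.3, -0.1, -0.0]
width: 84.7
```

```bash
python3 go.py 514.3 99.5 236 -21; python3 -c "
from tr import *
track('w6')"
```

```text
clock 10.0 pos [512.9  98.1 233.2] rpy [ 1.80e+02  1.00e-01 -2.03e+01] q [-0.41  0.45  0.24  1.87 -0.14  0.83 -2.02] shift m [ 0.0008 -0.0018 -0.0028] turn 0.7
force [ 1.3 -0.1 -0. ] torque [-0.072 -0.323  0.023]
spoke angle mod90 47.25
spoke ctr top z: med 268.69 p75 269.12 n 3543
 ball 0 top p50 274.30 p90 275.27 n 627
 ball 3 top p50 274.23 p90 275.23 n 854
 hub r0-8 z med 284.99
 hub r8-14 z med 281.30
 hub r14-20 z med 280.64
 crosshead 205.75
[(115, 10), (117, 14), (119, 22), (121, 247), (123, 2049), (125, 106), (133, 10)]
plate white n 2370 z p25/50/75 [123.42 123.88 124.34] rmax 47.2965487381255
```

View pics/w6.png

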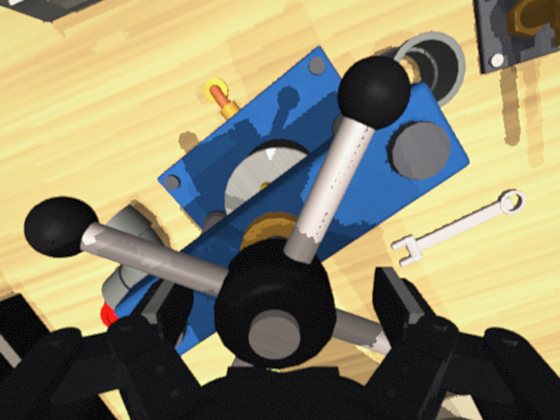

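Request:
drive_tool --deltas "0.001 -0.002 0 -10 0.085; 0.001 -0.002 -0.02 -14 0.085; 0.001 -0.002 -0.06 -14 0.085; 0.001 -0.002 -0.1 -14 0.085; 0.001 -0.002 -0.107 -24 0.085; 0.01 0.035 -0.107 -34 0; 0.018 0.07 -0.107 -44 0; 0.026 0.105 -0.107 -54 0; 0.034 0.14 -0.107 -64 0; 0.042 0.175 -0.107 -74 0; 0.05 0.21 -0.107 -84 0; 0.057 0.238 -0.107 -94 0"

```text
clock: 11.55
eef_pos: [481.8, -145.9, 340.1]
tool_rot: [-3.139, 0.0, 1.289]
force: [0.2, -0.4, -0.9]
width: 0.0
```

```bash
python3 - <<'E'
from meas import *
import go
im=imaging.get_image('top'); P=cloud(im); C=im['color'].astype(int)
save(im,'top1')
red=(C[...,0]>120)&(C[...,1]<70)&(P[...,1]<-100)&(P[...,1]>-260)&(P[...,2]>120)&(P[...,2]<160)
q=P[red]; print(red.sum(),q.min(0),q.max(0))
if red.sum()>20: print(cv2.fitLine(q[:,:2].astype(np.float32),cv2.DIST_HUBER,0,.01,.01).ravel())
go.go(484,-145,109,86.5)
im=imaging.get_image('wrist'); save(im,'w7'); P=cloud(im); C=im['color'].astype(int)
red=(C[...,0]>120)&(C[...,1]<70)&(P[...,1]<-100)&(P[...,1]>-260)&(P[...,2]>120)&(P[...,2]<160)
q=P[red]; print(red.sum())
if red.sum()>20: print(q.min(0),q.max(0),cv2.fitLine(q[:,:2].astype(np.float32),cv2.DIST_HUBER,0,.01,.01).ravel())
E
```

```text
Traceback (most recent call last):
ValueError: zero-size array to reduction operation minimum which has no identity
```

View pics/top1.png

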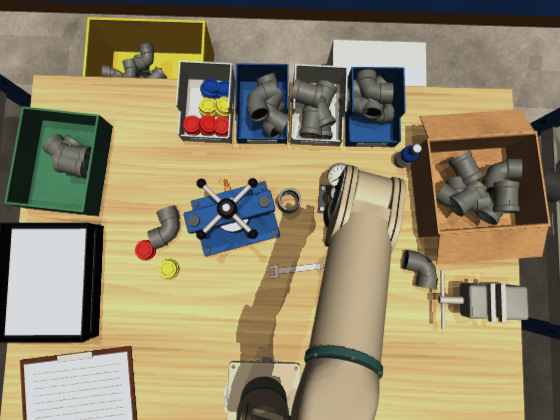

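The top view shows the star at (227,209) clear of the robot; the arm hides the lever. The wrist camera can see it.

```bash
python3 - <<'E'
from meas import *
import go
go.go(484,-145,109,86.5)
im=imaging.get_image('wrist'); save(im,'w7'); P=cloud(im); C=im['color'].astype(int)
red=(C[...,0]>120)&(C[...,1]<70)&(P[...,1]<-100)&(P[...,1]>-260)&(P[...,2]>120)&(P[...,2]<160)
q=P[red]; print(red.sum())
if red.sum()>20: print(q.min(0),q.max(0),cv2.fitLine(q[:,:2].astype(np.float32),cv2.DIST_HUBER,0,.01,.01).ravel())
E
```

```text
clock 11.6 pos [ 481.  -150.5  340.1] rpy [-179.9    0.2   73.9] q [ 0.24  0.3   0.01  1.76  0.    1.08 -0.04] shift m [0.0061 0.0013 0.2311] turn -12.6
force [-0.3 -2.8 -0.1] torque [-0.264  0.015  0.01 ]
948
[ 444.75624905 -192.78947064  134.96958813] [ 530.24107069 -173.72517312  143.90084522] [ 9.9845946e-01 -5.5486199e-02  4.8858051e+02 -1.8172163e+02]
```

View pics/w7.png

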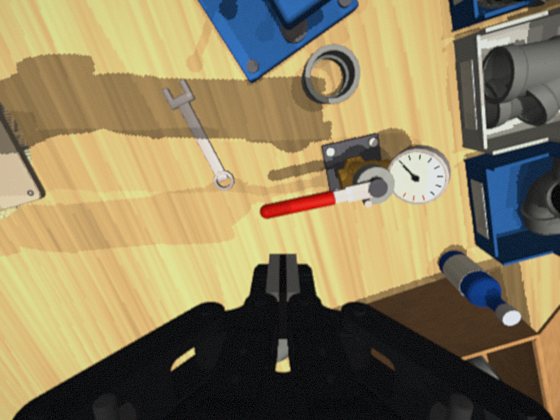

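Request:
drive_tool --deltas "0.005 0.001 0 -8 0; 0.005 0.001 0.05 -12.6 0; 0.005 0.001 0.1 -12.6 0; 0.005 0.001 0.14 -12.6 0; 0.005 0.001 0.14 -12.6 0; 0.005 0.001 0.14 -12.6 0"

```text
clock: 12.4
eef_pos: [486.6, -139.5, 201.6]
tool_rot: [3.14, -0.0, 1.503]
force: [0.4, -0.7, 0.7]
width: 0.1
```

```bash
python3 go.py 484 -145 109 86.8
```

```text
clock 12.4 pos [ 486.6 -139.5  201.6] rpy [179.9  -0.   86.1] q [ 0.25  0.46 -0.04  1.95  0.03  0.73  0.13] shift m [-0.0056 -0.0022  0.0926] turn -0.7
force [ 0.4 -0.7  0.7] torque [-0.012 -0.044  0.032]
```

Request:
drive_tool --deltas "-0.002 -0.0025 0.05 -0.7 0; -0.002 -0.0025 0.09 -0.7 0; -0.002 -0.0025 0.092 -0.7 0; -0.002 -0.0025 0.092 -0.7 0"

```text
clock: 12.9
eef_pos: [484.7, -141.9, 110.2]
tool_rot: [3.138, 0.001, 1.514]
force: [1.3, 0.5, 0.9]
width: 0.1
```

```bash
cat > arc.py <<'E'
import sys
from h import *
import go
s0,s1,n,off=map(float,sys.argv[1:5]); piv=np.array([581.5,-187.]); base=176.8
s=ctrl.read_state(); p=s['eef_pos'][:2]; w=s['tool_rot'][2]
u=lambda a:np.array([np.cos(np.radians(a)),np.sin(np.radians(a))])
go.go(*p,109)
for sd in np.linspace(s0,s1,int(n)):
    a=base+sd; t=piv+100*u(a)+off*u(a-90); d=t-p; yaw=86.8+sd
    print('s %.0f  %.3f %.3f 0 turn %.1f'%(sd,(np.cos(w)*d[0]+np.sin(w)*d[1])/1e3,(np.sin(w)*d[0]-np.cos(w)*d[1])/1e3,(np.degrees(w)-yaw+180)%360-180), np.round(t))
E
python3 arc.py 0 98 15 20
```

```text
clock 12.9 pos [ 484.7 -141.9  110.2] rpy [179.8   0.   86.8] q [ 0.26  0.61 -0.04  2.03  0.05  0.5   0.13] shift m [0.     0.     0.0012] turn None
force [1.3 0.5 0.9] torque [ 0.022 -0.007  0.046]
s 0  -0.020 -0.001 0 turn -0.0 [ 483. -161.]
s 7  -0.032 -0.003 0 turn -7.0 [ 480. -174.]
s 14  -0.044 -0.003 0 turn -14.0 [ 480. -186.]
s 21  -0.057 -0.001 0 turn -21.0 [ 480. -199.]
s 28  -0.069 0.001 0 turn -28.0 [ 482. -211.]
s 35  -0.081 0.006 0 turn -35.0 [ 486. -223.]
s 42  -0.092 0.011 0 turn -42.0 [ 491. -234.]
s 49  -0.102 0.018 0 turn -49.0 [ 497. -245.]
s 56  -0.111 0.027 0 turn -56.0 [ 505. -255.]
s 63  -0.120 0.036 0 turn -63.0 [ 514. -263.]
s 70  -0.127 0.046 0 turn -70.0 [ 524. -271.]
s 77  -0.132 0.057 0 turn -77.0 [ 534. -277.]
s 84  -0.137 0.069 0 turn -84.0 [ 546. -283.]
s 91  -0.140 0.081 0 turn -91.0 [ 558. -286.]
s 98  -0.141 0.093 0 turn -98.0 [ 570. -288.]
```

Request:
drive_tool --deltas "-0.02 -0.001 0 0 0; -0.032 -0.003 0 -7 0; -0.044 -0.003 0 -14 0; -0.057 -0.001 0 -21 0; -0.069 0.001 0 -28 0; -0.081 0.006 0 -35 0; -0.092 0.011 0 -42 0; -0.102 0.018 0 -49 0; -0.111 0.027 0 -56 0; -0.12 0.036 0 -63 0; -0.127 0.046 0 -70 0; -0.127 0.046 0 -70 0"

```text
clock: 14.4
eef_pos: [520.5, -272.4, 110.2]
tool_rot: [-3.139, -0.001, 2.733]
force: [-5.9, 0.8, 4.0]
width: 0.0
```

```bash
python3 arc.py 70 100 7 20;  python3 -c "
from h import *
save(imaging.get_image('wrist'),'w8');save(imaging.get_image('scene'),'s8')"
```

```text
clock 14.4 pos [ 520.5 -272.4  110.2] rpy [-1.799e+02 -1.000e-01  1.566e+02] q [ 0.69  0.73 -0.41  1.8   0.43  0.71  1.2 ] shift m [0.     0.     0.0012] turn None
force [-5.9  0.8  4. ] torque [ 0.143  1.263 -0.023]
s 70  -0.002 0.003 0 turn -0.2 [ 524. -271.]
s 75  -0.011 0.001 0 turn -5.2 [ 531. -276.]
s 80  -0.020 0.001 0 turn -10.2 [ 539. -280.]
s 85  -0.029 0.001 0 turn -15.2 [ 547. -283.]
s 90  -0.038 0.002 0 turn -20.2 [ 556. -286.]
s 95  -0.047 0.004 0 turn -25.2 [ 565. -288.]
s 100  -0.055 0.006 0 turn -30.2 [ 573. -289.]
```

View pics/w8.png

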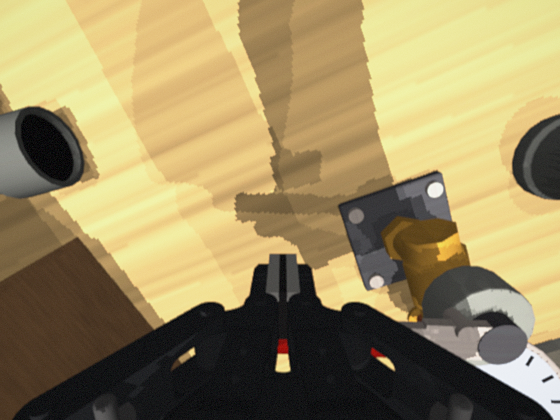

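View pics/s8.png

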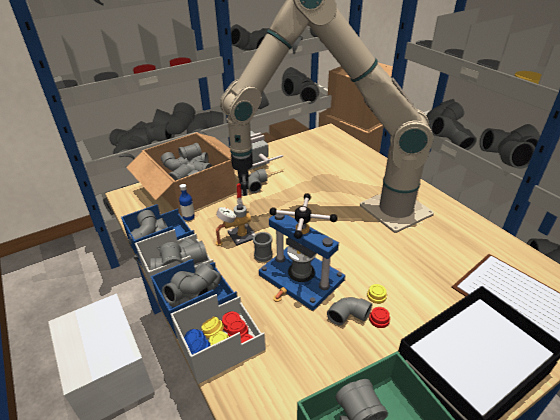

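Request:
drive_tool --deltas "-0.011 0.001 0 -5 0; -0.02 0.001 0 -10 0; -0.029 0.001 0 -15 0; -0.038 0.002 0 -20 0; -0.038 0.002 0 -20 0"

```text
clock: 15.12
eef_pos: [554.8, -287.2, 109.8]
tool_rot: [-3.137, -0.005, 3.081]
force: [-8.6, -1.9, 3.6]
width: 0.1
```

```bash
python3 arc.py 88 100 7 20;  python3 -c "
from h import *
save(imaging.get_image('wrist'),'w9');save(imaging.get_image('scene'),'s9')
a=cv2.imread('pics/s9.png')[150:270,190:330]; cv2.imwrite('pics/s9c.png',cv2.resize(a,None,fx=5,fy=5,interpolation=cv2.INTER_CUBIC))"
```

```text
clock 15.12 pos [ 554.8 -287.2  109.8] rpy [-179.7   -0.3  176.5] q [ 0.73  0.79 -0.51  1.69  0.51  0.81  1.5 ] shift m [0.     0.     0.0008] turn None
force [-8.6 -1.9  3.6] torque [-0.454  1.536 -0.036]
s 88  0.002 0.002 0 turn 1.7 [ 553. -285.]
s 90  -0.001 0.002 0 turn -0.3 [ 556. -286.]
s 92  -0.005 0.001 0 turn -2.3 [ 559. -287.]
s 94  -0.008 0.000 0 turn -4.3 [ 563. -287.]
s 96  -0.012 0.000 0 turn -6.3 [ 566. -288.]
s 98  -0.015 -0.000 0 turn -8.3 [ 570. -288.]
s 100  -0.019 -0.000 0 turn -10.3 [ 573. -289.]
```

View pics/w9.png

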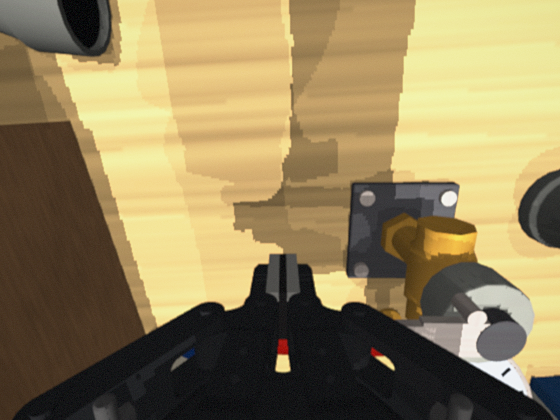

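View pics/s9c.png

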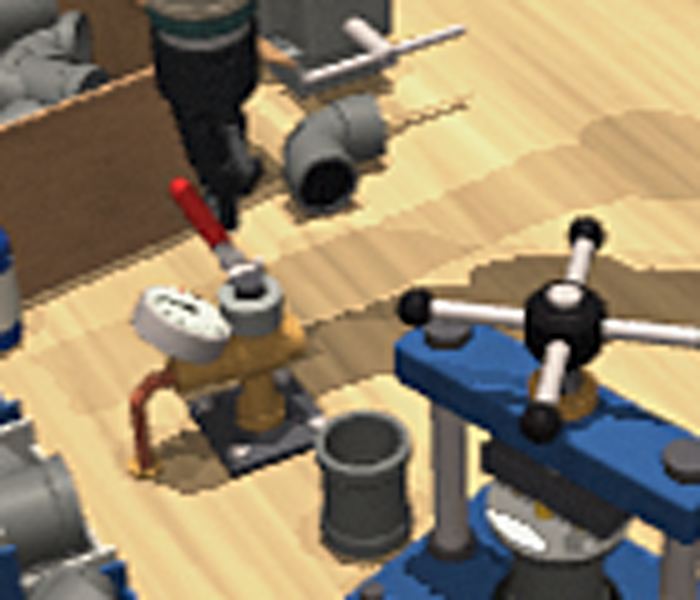

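Request:
drive_tool --deltas "-0.004 0 0 0 0; -0.004 0 0 0 0"

```text
clock: 15.48
eef_pos: [556.6, -287.4, 109.7]
tool_rot: [-3.136, -0.009, 3.08]
force: [-12.0, -1.8, 5.0]
width: -0.0
```

Request:
drive_tool --deltas "-0.004 0 0 0 0; -0.004 0 0 0 0"

```text
clock: 15.72
eef_pos: [557.0, -287.5, 109.6]
tool_rot: [-3.136, -0.016, 3.08]
force: [-19.4, -0.8, 11.0]
width: 0.1
```

Request:
drive_tool --deltas "0 0 0 0 0; 0 0 0 0 0; 0 0 0 0 0; 0 0 0 0 0; 0 0 0 0 0; 0 0 0 0 0; 0 0 0 0 0; 0 0 0 0 0; 0 0 0 0 0; 0 0 0 0 0; 0 0 0 0 0; 0 0 0 0 0"

```text
clock: 17.23
eef_pos: [557.0, -287.5, 109.6]
tool_rot: [-3.136, -0.016, 3.08]
force: [-18.9, -0.8, 12.0]
width: 0.1
```

Request:
drive_tool --deltas "0 0 0 0 0; 0 0 0 0 0; 0.001 0 0 0 0; 0.001 0 -0.06 0 0; 0.001 0 -0.12 0 0; 0.001 0 -0.18 0 0; 0.001 0 -0.18 0 0; 0.001 0 -0.18 0 0"

```text
clock: 18.23
eef_pos: [564.6, -284.8, 289.8]
tool_rot: [-3.14, 0.002, 3.084]
force: [-0.7, 0.2, 0.1]
width: 0.2
```

```bash
python3 go.py 480 -200 340 86;  python3 -c "
from h import *
save(imaging.get_image('wrist'),'w10');save(imaging.get_image('scene'),'s10')"
```

```text
clock 18.23 pos [ 564.6 -284.8  289.8] rpy [-1.799e+02  1.000e-01  1.767e+02] q [ 0.78  0.61 -0.61  1.49  0.37  1.16  1.62] shift m [ 0.0893  0.0798 -0.0502] turn 90.7
force [-0.7  0.2  0.1] torque [ 0.018 -0.024  0.037]
```

View pics/w10.png

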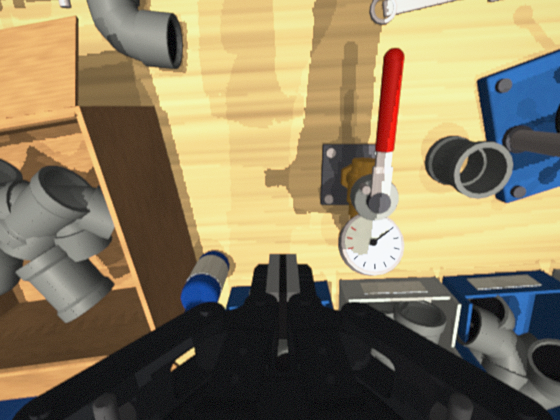

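View pics/s10.png

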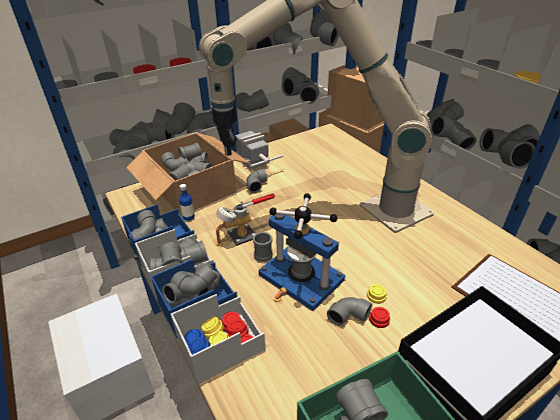

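```bash
python3 -c "
from h import *
print(ctrl.finish_job())"
```

```text
the job is handed in; nothing more can be done
None
```

The leak test is done and handed in at about 18 s of the 70 s allowed; the hand-in reported no verdict.

- **Clamping:** I wound the star handle clockwise about 248° by pushing the spokes with the open fingers. The hub sank 8.1 mm. The plate stopped sinking after 5.2 mm, so its springs are squeezed about 2.9 mm. That is about a quarter turn past contact and well below the 6 mm over-tightening limit. The handle's own reading could not be seen; from the hub height and spoke angle I put it at about 8.9.
- **Air lever:** I swung it round with the shut fingers until it stopped moving. At the stop the force rose from 8.6 N to 19 N over about 2 mm of travel. I held it there for about 2.1 s, then lifted the fingers straight up to let it go. The last picture shows it back at rest.
- **Bench:** The last pictures show the other things apparently where they started, judged by eye without measuring their positions. The robot is clear of everything, and the force on the tool reads under 1 N. No check failed or disagreed.

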